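# Drive a stuck battery pack out of a bench supply by feel

### The arm

A 6-joint arm with a two-finger parallel gripper is mounted at the origin on the work surface. World frame = base frame: x ahead of the robot, y to its left, z up, the work surface at z = 0. Lengths are in mm, angles in rad, forces in N, time in s.
With the tool pointing down it reaches from about 375 to 925 mm from the base axis. Payload 5.7 kg.
Tool frame: the origin (TCP) lies on the centre line of the jaws, within the pads' length; the fingertips stand 25 mm ahead of it and the grasp point (between the pads) lies 6 mm ahead of it (robot.finger_overhang is the distance from the TCP to the fingertips, in mm); y points along the fingers, z is the direction in which the jaws open and shut, and the axes are right-handed (so a half turn about y gives the same grasp; the last joint's range is limited). The gripper opens to 85 mm and grips with 20 to 120 N. Pads are 22 mm wide; open, the fingers measure 114 mm over their backs; the gripper's body (76 mm by 85 mm) begins 54 mm behind the grasp point. The pads swing forward as they close: fully open they stand 13 mm farther back than shut.
Start: joints at [1.104, 0.359, 1.51, -0, 1.272, -0.115], TCP at [206.745, 563.225, 256.267] pointing down, gripper open.
Joint ranges: [-2.97, 2.97], [-1.01, 2.36], [0.21, 2.38], [-0.96, 4.11], [0.2, 2.71], [-2.98, 2.98]. Speed limits (rad/s): [2.39, 2.39, 3.14, 3.14, 3.14, 3.14].

### API

Orientations are given as a unit quaternion [w, x, y, z].
In Python, from bench import robot, cams gives the robot as it stands. The module is installed in compiled form; this text tells all that it offers.
- The arm moves only by the tool move_arm, never from a script. Its argument "steps" is one flat list of numbers, 5 for each row, row after row: the shift along the tool's x, y, z in m, then the turn about the tool's y in degrees, then the opening, from -1 (shut) to 1 (fully open). In form: [x, y, z, turn, grip, x, y, z, turn, grip, ...]. A call has 1 to 5 rows; each row shifts and turns the commanded pose from where the row before left it, along the tool's axes as they then stand; what a row does not reach is not made up. A row lasts 1/8 s, in which the tool goes at most 62.5 mm and 10.7 degrees, less where a joint would pass 70% of its speed; a pose out of reach is approached as far as the arm can. A call with a gripper value outside its range is refused whole. The fingers move at their own pace and stop on an object; the grip force is fixed at half the most. Time passes only in rows, so rows that do not move let the fingers close. It gives the time, the measured TCP pose, the force and the opening at its end, in the units of the state.
- robot.sense(): the state, without advancing time (a new reading comes with each control period).
- cams.snapshot(name): name is "side" or "top"; returns the picture (480x640x3 uint8, red, green, blue); there is no depth.
- cams.camera_info(name): a dict with "fov_y" (degrees; the focal length in pixels is half the picture's height over the tangent of half this angle, whatever the lens; pixels are square), "cx", "cy" (the principal point, pixels), "rvec" (rotation vector, rad) and "tvec" (3), from world to camera coordinates, as OpenCV has them. Camera axes: x right, y down, z forward; pixel columns grow to the right and rows downward; lengths in mm; the calibration is good to about 2 mm. A picture is of the moment at which its call begins. camera_info takes no time and is no camera call.
- robot.job_done(): hands the job in, once; it reports no verdict.
The state is a dict: "time_s": time; "joints": joint angles; "joint_vel": joint speeds; "tau": joint torques, N m; "tool_pos": TCP position; "tool_rot": TCP orientation; "ft_force": force on the tool from outside, world axes, zero at the start; "wrist_torque": the same for the moment, N m; "grip_width": finger opening in mm.
Only numpy, scipy, OpenCV 4.12 (cv2) and the standard library are available. Lean on these libraries where they do the work, as an engineer would, in place of code of your own. Each camera call takes 0.05 s, during which the arm holds its last target.

### The job

The battery pack is stuck in the bench power supply: with the yellow-handled drift, feel along the channel in the supply's rear face for the hidden eject window, and through it push the pack until its front face stands at least 40 mm out of the supply's front. The blue-lidded parts box stands in the way behind the supply: slide it aside as you need, but keep it upright. Finally lay the drift back in its own place on the tool rest, and leave the other tools, the reel and the multimeter where they are.

Things in the scene. Friction and masses are not known exactly. Their poses are not given: they have to be found in the camera images.
- channel (a point): Middle of the channel's mouth in the supply's rear face, 50 mm above the bench; x points level into the supply, y along the channel, z up. The rear face, turned towards the robot, is the plane x = 0. The channel is 80 mm long (y -40 to 40), 16 mm high, 5 mm deep, with a flat hard black floor. The eject window is 14 mm wide and 16 mm high; its middle lies anywhere from y = -28 to 28 mm, not reported.
- front (a point): Middle of the bay in the supply's front face, 50 mm above the bench, 160 mm beyond channel; same axes. The supply is a dark steel box 216 mm wide (y), 160 mm deep (x), 118 mm high, immovable. The window's wall is 6 mm thick (5 to 11 mm inside the rear face); behind it, across the whole range of the window, is the pack's flat back, 19 mm inside the rear face plus the value of joint pack.
- pack (a joint): How far the battery pack (blue, orange front cap, 96 mm wide, 141 mm long, 44 mm high) stands out of the supply's front, in m: 0 flush, 0.065 its stop. It starts between 0 and 0.006, slides only along the channel's +x axis, is tight (about 7 N to move it, some 3 N more at 50 mm/s) and stays where it is left.
- drift_grip (a point): Point on the drift's axis, in its handle near the balance point; x along the drift to its tip, z up as it lies. The drift (about 0.1 kg, 175 mm) has a yellow square handle 80 mm long, 20 by 20 mm (from 60 mm behind this point to 20 mm ahead), then a plain round steel rod 8 mm thick to the tip 115 mm ahead. It starts level in one of the three places of the rest, axis 50 mm above the bench.
- drift_tip (a point): Centre of the flat end of the drift's steel rod; axes as drift_grip.
- rest (a point): Aluminium tool rest on the robot's left, immovable: middle of the middle place, at the height of the tools' axes (50 mm); x as the tools lie (tips away from the robot), places 55 mm apart in y. Walls 8 mm thick at x = -80 and 45 mm have notches open to the top: handle notch 28 mm wide, floor 40 and rim 50 mm above the bench; rod notch 15 mm wide, floor 46, rim 56 mm. Between the walls: base 8 mm high.
- driver_mid (a point): Red-handled flat screwdriver, same size and form as the drift, in another place of the rest; point in its handle on the axis, as drift_grip. To be left alone.
- nutdriver_mid (a point): Green-handled nut driver, same size and form with a 13 mm socket at its tip, in another place of the rest; point in its handle on the axis, as drift_grip. To be left alone.
- reel_mid (a point): Black and silver solder reel, 62 mm in diameter, 60 mm high, upright behind the supply, left or right of the channel, 140 to 160 mm from its middle line; its centre. To be left alone.
- tub_mid (a point): Black parts box with a blue lid, 94 by 64 mm, 60 mm high, 0.3 kg, standing loose on the bench in front of the channel, its centre 90 to 130 mm out from the rear face and up to 20 mm off the middle line; this point is its centre, half-way up, x along its length, which lies roughly along the channel's x axis. It slides with about 2 N. The side without the reel is free (a flat sheet of paper may lie there).
- meter_mid (a point): Orange multimeter lying on the bench at the robot's right, 180 by 88 mm, 40 mm high; its centre, x along its length. To be left alone.
Things that resemble listed ones, but are neither listed nor needed, are in the scene too. There is more than one size of the part that bears drift_grip; the job needs the middle-sized.

How it is judged (in metres and radians):
On the way, in this order (a step that is already met when the one before it is completed fails the run):
1. the drift's tip has dropped through the eject window (more than 10 mm inside the rear face) (x of drift_tip in the frame of channel between 0.01 and 0.09 m and y of drift_tip in the frame of channel between -0.05 and 0.05 m and z of drift_tip in the frame of channel between -0.015 and 0.015 m), for 0.1 s.
2. the pack stands more than 35 mm out of the front (value of joint pack above 0.035 m), for 0.2 s.
At the end, for the whole second after the job is handed in: The pack stands over 35 mm out of the front; the drift lies released in its own place, handle and tip within 30 mm of their start, handle axis below 56 mm and tip below 58 mm above the bench; other tools, reel and multimeter are within 30 mm of their start; the parts box stands upright on the bench (value of joint pack above 0.035 m and distance of each of drift_grip, drift_tip, driver_mid, nutdriver_mid, reel_mid, meter_mid from where it was at the start of the episode below 0.03 m and height (world z) of drift_grip below 0.056 m and height (world z) of drift_tip below 0.058 m and angle between tub_mid's own z axis and vertical below 0.1 rad and height (world z) of tub_mid below 0.04 m); the robot touches nothing.
It fails at once if a bystander (screwdriver, nut driver, reel or multimeter) is moved more than 30 mm (distance of any of driver_mid, nutdriver_mid, reel_mid, meter_mid from where it was at the start of the episode above 0.03 m).
It fails at once if the parts box is tipped over (more than 0.5 rad) (angle between tub_mid's own z axis and vertical above 0.5 rad).
It also fails if it takes over 69 s, if anything falls off the work surface, if the arm or the gripper's body presses on something with over 40 N, if the wrist force passes 120 N, or if a joint passes its speed limit or range.

## Working session

There is one attempt and no reset: what is moved stays moved. The work goes in short steps, Python scripts to look and compute and a tool call to move; the robot and the scene stay as the last step left them, time stands still between calls to the robot, and variables do not carry over. Pictures are saved under pics/ and viewed, and the job is handed in when it is done.

Besides the shell and the picture viewer there is one more tool, called after "Call:" as a command line: name --argument value ..., lists and objects as JSON in quotes. move_arm: Moves the arm, as the interface text tells. Its arguments: {"type":"object","properties":{"steps":{"type":"array"}},"required":["steps"]}

```bash
mkdir -p pics
python3 - <<'E'
from bench import robot,cams
import cv2
print(robot.sense())
for n in("side","top"):
    cv2.imwrite(f"pics/{n}0.png",cams.snapshot(n)[:,:,::-1]); print(n,cams.camera_info(n))
E
```

```text
{'time_s': 0.0, 'joints': array([ 1.10391475e+00,  3.59500516e-01,  1.51146796e+00, -1.39933583e-05,
        1.27251282e+00, -1.15079637e-01]), 'joint_vel': array([ 0.00060437,  0.00180615,  0.00029113,  0.00021874, -0.00261484,
        0.00062599]), 'tau': array([ 3.16631058e-04, -5.27638221e+01, -2.78621793e+01, -2.90973185e-04,
        1.34550684e-02, -2.50544758e-05]), 'tool_pos': array([206.45567843, 562.65991841, 255.44271034]), 'tool_rot': array([-0.69555453,  0.69683658, -0.12392589,  0.12355181]), 'ft_force': array([ 0.69882159,  0.62786147, -0.25353773]), 'wrist_torque': array([0.00157777, 0.04065841, 0.05826181]), 'grip_width': 85.60876977942335}
side {'fov_y': 56.3183306514259, 'cx': 320.1400065008642, 'cy': 240.72259905005188, 'rvec': array([ 0.20010504, -2.7637421 ,  1.3198984 ]), 'tvec': array([ 519.16765026,   49.87541775, 1348.61397499])}
top {'fov_y': 57.001238163146496, 'cx': 313.06333609507544, 'cy': 236.0534567220536, 'rvec': array([ 2.12841482, -2.14210691,  0.11154501]), 'tvec': array([  68.06043488,  531.79151115, 1133.55322928])}
```

View pics/side0.png

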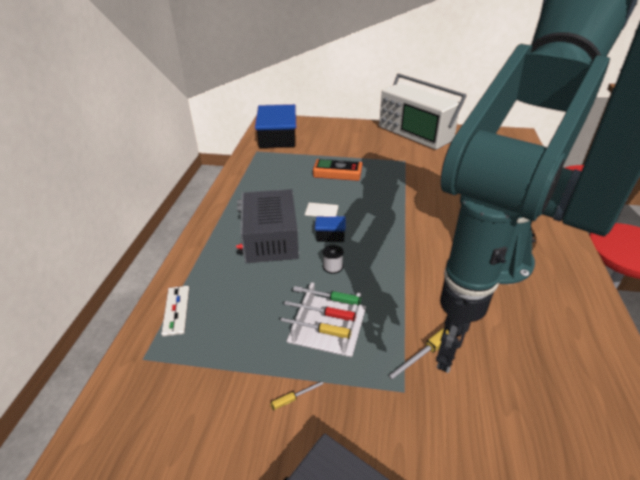

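View pics/top0.png

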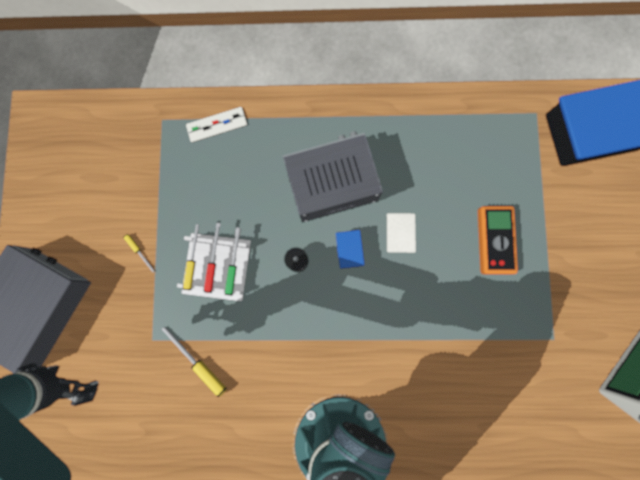

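```bash
cat > h.py <<'E'
import numpy as np,cv2
from bench import robot,cams
from scipy.spatial.transform import Rotation as Ro
def cam(n):
    c=cams.camera_info(n); f=240/np.tan(np.radians(c['fov_y']/2))
    return f,c['cx'],c['cy'],cv2.Rodrigues(c['rvec'])[0],c['tvec']
def px2w(n,p,z):
    f,cx,cy,R,t=cam(n); p=np.atleast_2d(p).astype(float)
    d=np.c_[(p[:,0]-cx)/f,(p[:,1]-cy)/f,np.ones(len(p))]@R; o=-R.T@t
    return o+d*((z-o[2])/d[:,2])[:,None]
def w2px(n,X):
    f,cx,cy,R,t=cam(n); q=np.atleast_2d(X)@R.T+t
    return q[:,:2]/q[:,2:]*f+[cx,cy]
def rot():
    w,x,y,z=robot.sense()['tool_rot']; return Ro.from_quat([x,y,z,w]).as_matrix()
E
python3 - <<'E'
from h import *
print(rot().round(3))
for n in("top","side"):
    f,cx,cy,R,t=cam(n);print(n,f,-R.T@t)
print(w2px('top',[[206,563,256-25]]),w2px('side',[[206,563,256-25]]))
im=cv2.imread('pics/top0.png')
a=im[210:310,170:260]; b=im[120:280,270:420]
cv2.imwrite('pics/restc.png',cv2.resize(a,None,fx=6,fy=6,interpolation=cv2.INTER_CUBIC))
cv2.imwrite('pics/supc.png',cv2.resize(b,None,fx=3.7,fy=3.7,interpolation=cv2.INTER_CUBIC))
im=cv2.imread('pics/side0.png')
cv2.imwrite('pics/sidec.png',cv2.resize(im[180:360,220:380],None,fx=3.3,fy=3.3,interpolation=cv2.INTER_CUBIC))
im=cv2.imread('pics/top0.png');hsv=cv2.cvtColor(im,cv2.COLOR_BGR2HSV)
for nm,lo,hi in(('yel',(20,120,90),(32,255,255)),('red',(0,170,80),(6,255,255)),('grn',(50,130,60),(80,255,255)),('blue',(105,150,80),(125,255,255))):
    m=cv2.inRange(hsv,lo,hi);cs,_=cv2.findContours(m,0,2)
    for c in cs:
        if cv2.contourArea(c)>60: print(nm,cv2.contourArea(c),cv2.minAreaRect(c))
E
```

```text
[[ 0.939 -0.001  0.345]
 [-0.345 -0.002  0.939]
 [-0.    -1.    -0.002]]
top 442.01362321667835 [ 372.31648039   27.13308952 1197.08879856]
side 448.36511393430504 [ 354.43441131 1082.70369098  890.45562804]
[[ 79.23374218 375.99026979]] [[449.65980351 354.90201675]]
yel 486.5 ((208.6515655517578, 378.3167419433594), (39.95676040649414, 13.72252368927002), 47.72631072998047)
yel 155.5 ((188.7799835205078, 274.5400085449219), (6.788225173950195, 27.71858787536621), 8.130102157592773)
yel 128.5 ((131.07998657226562, 242.94000244140625), (20.400001525878906, 7.400000095367432), 53.13010025024414)
red 108.0 ((209.63079833984375, 276.953857421875), (5.209458351135254, 26.543434143066406), 7.125016689300537)
grn 105.0 ((230.3752899169922, 279.831298828125), (5.340256214141846, 26.45404815673828), 8.530765533447266)
blue 780.5 ((349.4384765625, 248.50772094726562), (35.34989547729492, 24.310806274414062), 82.87498474121094)
blue 4707.0 ((604.8277587890625, 120.973388671875), (64.89823913574219, 83.21334075927734), 78.2317123413086)
```

```bash
ls pics
```

```text
restc.png
side0.png
sidec.png
supc.png
top0.png
```

View pics/restc.png

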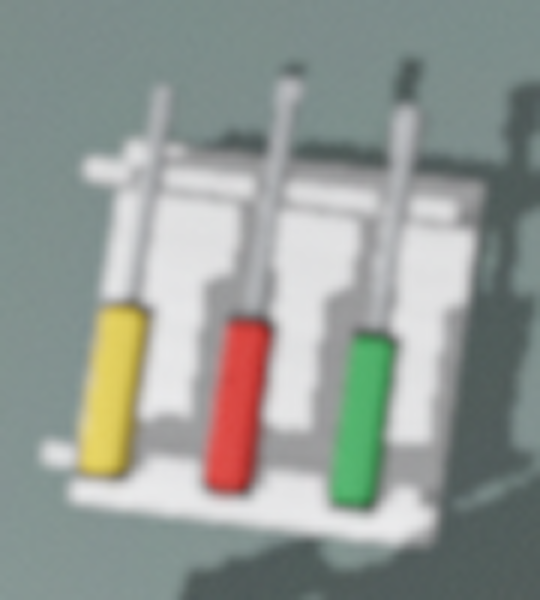

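View pics/supc.png

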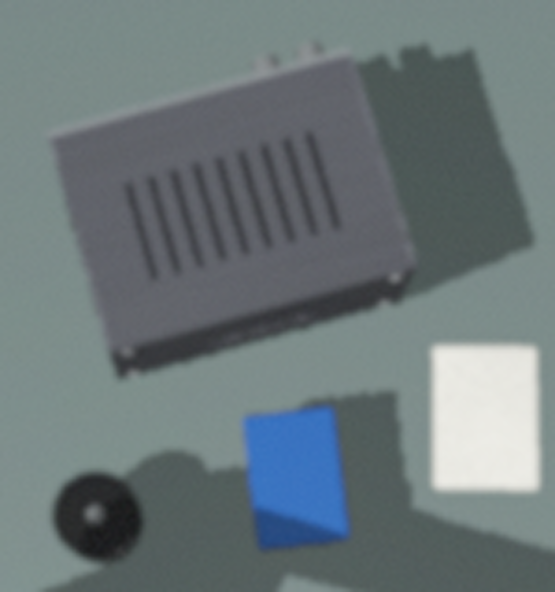

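View pics/sidec.png

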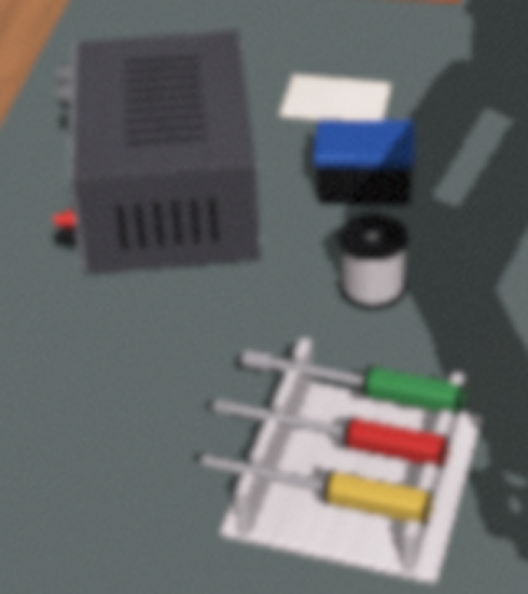

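Run:
```python
from h import *
def T(pts,off,s): return np.array(pts,float)/s+np.array(off)
# supply top corners
p=T([(52,135),(350,54),(412,258),(115,350)],(270,120),3.7)
w=px2w('top',p,118);print(p.round(1));print('sup',w.round(1)); print([np.linalg.norm(w[i]-w[(i+1)%4]).round(1) for i in range(4)])
# side check of supply top corners
p2=T([(78,45),(238,32),(258,165),(75,180)],(220,180),3.3);print('sup side',px2w('side',p2,118).round(1))
# drift: handle ends, tip from top
q=T([(126,306),(103,474),(161,90)],(170,210),6)
print('drift top: hfront(z60),hback,tip(z52)',px2w('top',q[:2],60).round(1),px2w('top',q[2:],52).round(1))
q=T([(331,492),(427,505),(205,459)],(220,180),3.3)
print('drift side axis z50',px2w('side',q,50).round(1))
# others
for nm,a,b,t in(('red',(250,321),(230,492),(290,80)),('grn',(374,335),(354,507),(405,105))):
    print(nm,px2w('top',T([a,b],(170,210),6),60).round(1),px2w('top',T([t],(170,210),6),52).round(1))
# rest walls
print('rest far wall ends, near wall',px2w('top',T([(90,170),(480,208),(45,455),(432,520)],(170,210),6),50).round(1))
q=T([(245,418),(332,407),(349,535),(260,549)],(270,120),3.7);print('tub',px2w('top',q,60).round(1))
q=T([(316,124),(410,121),(411,163),(316,163)],(220,180),3.3);print('tub side',px2w('side',q,60).round(1))
print('reel',px2w('top',T([(97,517)],(270,120),3.7),60),px2w('side',T([(372,235)],(220,180),3.3),60))
```

```text
[[284.1 156.5]
 [364.6 134.6]
 [381.4 189.7]
 [301.1 214.6]]
sup [[ 725.3  134.7  118. ]
 [ 779.7  -69.8  118. ]
 [ 636.  -108.5  118. ]
 [ 575.2   91.6  118. ]]
[np.float64(211.6), np.float64(148.8), np.float64(209.1), np.float64(156.2)]
sup side [[ 778.2  -64.1  118. ]
 [ 630.6 -107.4  118. ]
 [ 572.    97.9  118. ]
 [ 722.   139.7  118. ]]
drift top: hfront(z60),hback,tip(z52) [[466.4 382.   60. ]
 [394.1 389.5  60. ]] [[562.5 372.1  52. ]]
drift side axis z50 [[466.  387.7  50. ]
 [395.8 389.8  50. ]
 [563.5 369.8  50. ]]
red [[459.5 327.6  60. ]
 [386.1 334.2  60. ]] [[566.4 314.8  52. ]]
grn [[453.1 273.4  60. ]
 [379.5 280.5  60. ]] [[554.7 263.6  52. ]]
rest far wall ends, near wall [[527.4 403.1  50. ]
 [509.1 230.1  50. ]
 [402.6 418.4  50. ]
 [373.9 248.8  50. ]]
tub [[536.7   3.7  60. ]
 [543.9 -57.3  60. ]
 [454.1 -67.3  60. ]
 [444.8  -5.6  60. ]]
tub side [[545.4 -46.8  60. ]
 [457.1 -63.9  60. ]
 [449.1   1.7  60. ]
 [535.9  13.7  60. ]]
reel [[467.78150191 107.70816254  60.        ]] [[471.69914622 108.53236864  60.        ]]
```

```bash
cat >> h.py <<'E'
def rem(x,y,z,yaw=None):
    s=robot.sense();R=rot();cy=np.degrees(np.arctan2(R[1,0],R[0,0]))
    d=R.T@(np.array([x,y,z])-s['tool_pos'])/1000
    tr=0 if yaw is None else cy-yaw
    print('t',round(s['time_s'],2),'pos',s['tool_pos'].round(1),'yaw',cy.round(2),'F',s['ft_force'].round(1),'grip',s['grip_width'].round(1))
    print('tool delta',d.round(4),'n>=',(np.linalg.norm(d)/.0625).round(2),'turn',round(tr,1))
E
python3 -c "
from h import *
rem(496,-28,256,6.3)"
```

```text
Traceback (most recent call last):
  File "h.py", line 20, in rem
    print('t',round(s['time_s'],2),'pos',s['tool_pos'].round(1),'yaw',cy.round(2),'F',s['ft_force'].round(1),'grip',s['grip_width'].round(1))
                                                                                                                    ^^^^^^^^^^^^^^^^^^^^^
AttributeError: 'float' object has no attribute 'round'
```

Call:
move_arm --steps '[0.043,0,-0.041,0,1,0.043,0,-0.041,0,1,0.043,0,-0.041,0,1,0.043,0,-0.041,0,1,0.043,0,-0.041,0,1]'

```text
time_s: 0.72
tool_pos: [338.3, 294.9, 256.2]
tool_rot: [-0.696, 0.696, -0.124, 0.124]
ft_force: [1.5, -0.4, 0.7]
grip_width: 85.6
```

Call:
move_arm --steps '[0.043,0,-0.041,0,1,0.043,0,-0.041,0,1,0.043,0,-0.041,0,1,0.043,0,-0.041,0,1,0.043,0,-0.041,0,1]'

```text
time_s: 1.35
tool_pos: [469.5, 28.3, 256.2]
tool_rot: [0.696, -0.696, 0.124, -0.124]
ft_force: [1.1, 0.5, -0.0]
grip_width: 85.3
```

```bash
python3 -c "
from h import *
rem(496,-28,120,6.3)"
```

```text
Traceback (most recent call last):
  File "h.py", line 20, in rem
    print('t',round(s['time_s'],2),'pos',s['tool_pos'].round(1),'yaw',cy.round(2),'F',s['ft_force'].round(1),'grip',s['grip_width'].round(1))
                                                                                                                    ^^^^^^^^^^^^^^^^^^^^^
AttributeError: 'float' object has no attribute 'round'
```

```bash
sed -i "s/s\['grip_width'\].round(1)/round(float(s['grip_width']),1)/" h.py; python3 -c "
from h import *
rem(496,-28,120,6.3)
cv2.imwrite('pics/top1.png',cams.snapshot('top')[:,:,::-1])
cv2.imwrite('pics/side1.png',cams.snapshot('side')[:,:,::-1])
im=cv2.imread('pics/side1.png');cv2.imwrite('pics/side1c.png',cv2.resize(im[150:350,200:400],None,fx=3,fy=3,interpolation=2))
print(w2px('top',[robot.sense()['tool_pos']-[0,0,25]]),w2px('side',[robot.sense()['tool_pos']-[0,0,25]]))"
```

```text
t 1.35 pos [469.5  28.3 256.2] yaw -20.17 F [ 1.1  0.5 -0. ] grip 85.3
tool delta [ 0.0443  0.1362 -0.0437] n>= 2.4 turn -26.5
[[328.21333178 251.02416367]] [[336.94858998 184.65791893]]
```

View pics/side1.png

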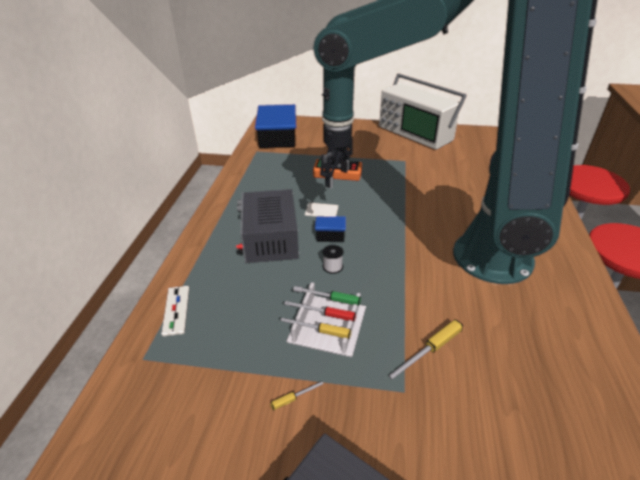

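Call:
move_arm --steps '[0.044,0,-0.044,0,1,0,0.04,0,-8.9,1,0,0.04,0,-8.8,1,0,0.04,0,-8.8,1,0,0,0,0,1]'

```text
time_s: 2.08
tool_pos: [492.3, -25.3, 133.8]
tool_rot: [0.707, -0.705, -0.036, 0.041]
ft_force: [-0.1, -0.1, 1.0]
grip_width: 85.4
```

```bash
python3 -c "
from h import *
rem(496,-28,41,6.3)
cv2.imwrite('pics/side2.png',cams.snapshot('side')[:,:,::-1])
cv2.imwrite('pics/top2.png',cams.snapshot('top')[:,:,::-1])
im=np.hstack([cv2.resize(cv2.imread('pics/side2.png')[150:300,230:380],None,fx=2.6,fy=2.6,interpolation=2),cv2.resize(cv2.imread('pics/top2.png')[170:320,260:410],None,fx=2.6,fy=2.6,interpolation=2)]);cv2.imwrite('pics/c2.png',im)
"
```

```text
t 2.08 pos [492.3 -25.3 133.8] yaw 6.28 F [-0.1 -0.1  1. ] grip 85.4
tool delta [ 0.0041  0.0928 -0.0033] n>= 1.49 turn -0.0
```

View pics/c2.png

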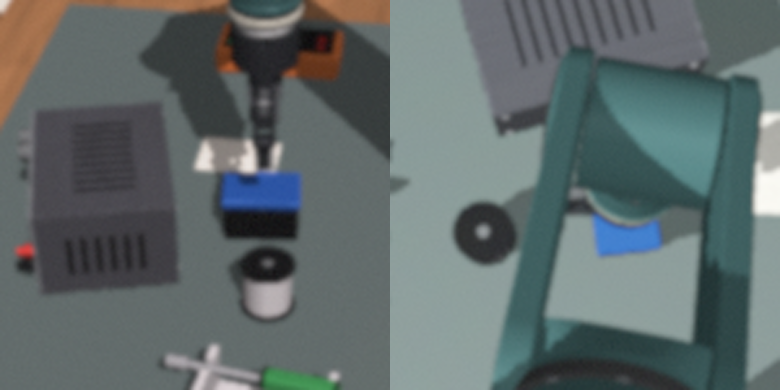

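```bash
python3 -c "
from h import *
p=robot.sense()['tool_pos'];R=rot()
for k in(-45,45):
  for o in (12,25): print(k,o,w2px('side',[p+R@[0,o,k]]).round(1))
print(w2px('side',[[496,3,60]]),w2px('side',[[496,-28-32,60]]))"
```

```text
-45 12 [[331.1 197.2]]
-45 25 [[331.1 200.8]]
45 12 [[330.4 214.2]]
45 25 [[330.4 217.8]]
[[329.20981382 228.37374076]] [[331.85652447 216.39488539]]
```

Call:
move_arm --steps '[0.003,0.03,-0.002,0,1,0,0.03,0,0,1,0,0.02,0,0,1,0,0.013,0,0,1,0,0,0,0,1]'

```text
time_s: 2.8
tool_pos: [498.9, -27.9, 43.7]
tool_rot: [-0.706, 0.706, 0.039, -0.039]
ft_force: [0.3, -0.5, 0.6]
grip_width: 85.6
```

Call:
move_arm --steps '[0,0,0,0,-1,0,0,0,0,-1,0,0,0,0,-1,0,0,0,0,-1]'

```text
time_s: 3.3
tool_pos: [499.5, -28.3, 44.7]
tool_rot: [-0.706, 0.706, 0.04, -0.038]
ft_force: [-0.5, -1.7, 5.4]
grip_width: 63.4
```

Call:
move_arm --steps '[0,0,-0.02,0,-1,0,0,-0.028,0,-1,0,0,-0.028,0,-1,0,0,-0.028,0,-1,0,0,-0.026,0,-1]'

```text
time_s: 3.92
tool_pos: [512.9, -156.7, 44.7]
tool_rot: [0.707, -0.705, -0.039, 0.038]
ft_force: [-0.5, 7.8, 9.1]
grip_width: 63.2
```

Call:
move_arm --steps '[0,0,0,0,-1,0,0,0,0,1,0,0,0,0,1,0,0,0,0,1]'

```text
time_s: 4.42
tool_pos: [512.4, -156.3, 43.2]
tool_rot: [0.706, -0.706, -0.039, 0.04]
ft_force: [0.0, 0.1, -0.4]
grip_width: 85.5
```

Call:
move_arm --steps '[0,-0.02,0,0,1,0,-0.05,0,0,1,0,-0.06,0,0,1]'

```text
time_s: 4.8
tool_pos: [511.7, -156.2, 173.5]
tool_rot: [0.707, -0.705, -0.038, 0.04]
ft_force: [1.5, -0.7, 0.4]
grip_width: 85.3
```

```bash
python3 -c "
from h import *
rem(437,385,160,-6.2)
cv2.imwrite('pics/side3.png',cams.snapshot('side')[:,:,::-1])
cv2.imwrite('pics/side3c.png',cv2.resize(cv2.imread('pics/side3.png')[120:320,200:400],None,fx=3,fy=3,interpolation=2))
"
```

```text
t 4.8 pos [ 511.7 -156.2  173.5] yaw 6.37 F [ 1.5 -0.7  0.4] grip 85.3
tool delta [-0.0141  0.0145  0.5461] n>= 8.74 turn 12.6
```

View pics/side3c.png

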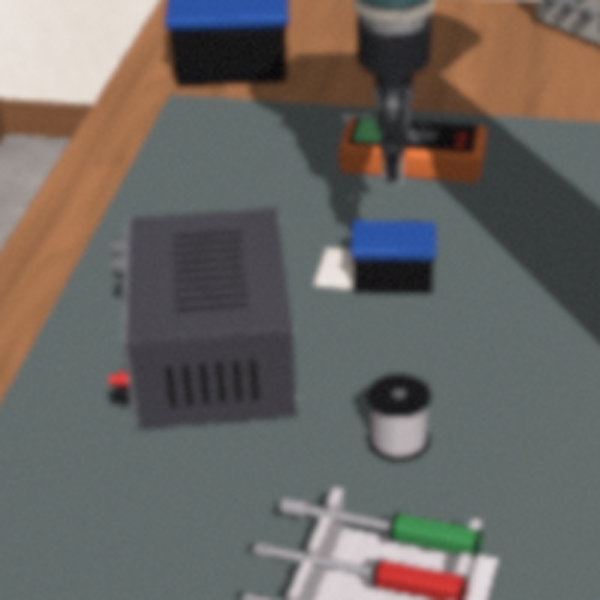

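Call:
move_arm --steps '[0,0,0.06,0,0.06,0,0,0.06,0,0.06,0,0,0.06,0,0.06,0,0,0.06,0,0.06,0,0,0.06,0,0.06]'

```text
time_s: 5.48
tool_pos: [478.9, 143.2, 173.2]
tool_rot: [0.706, -0.706, -0.039, 0.039]
ft_force: [1.5, -0.0, 0.0]
grip_width: 45.4
```

Call:
move_arm --steps '[0,0,0.06,0,0.06,0,0,0.06,0,0.06,-0.014,0,0.06,0,0.06,0,0,0.06,6.3,0.06,0,0,0,6.3,0.06]'

```text
time_s: 6.1
tool_pos: [438.0, 382.5, 173.2]
tool_rot: [0.707, -0.705, 0.038, -0.038]
ft_force: [-0.9, -0.6, -0.7]
grip_width: 45.0
```

```bash
python3 -c "
from h import *
rem(437.7,384.7,56,-6.2)
cv2.imwrite('pics/top4.png',cams.snapshot('top')[:,:,::-1])
cv2.imwrite('pics/side4.png',cams.snapshot('side')[:,:,::-1])
cv2.imwrite('pics/c4.png',np.hstack([cv2.resize(cv2.imread('pics/side4.png')[220:370,260:410],None,fx=2.6,fy=2.6,interpolation=2),cv2.resize(cv2.imread('pics/top4.png')[190:340,150:300],None,fx=2.6,fy=2.6,interpolation=2)]))
"
```

```text
t 6.1 pos [438.  382.5 173.2] yaw -6.16 F [-0.9 -0.6 -0.7] grip 45.0
tool delta [-0.0006  0.1172  0.0019] n>= 1.88 turn 0.0
```

View pics/c4.png

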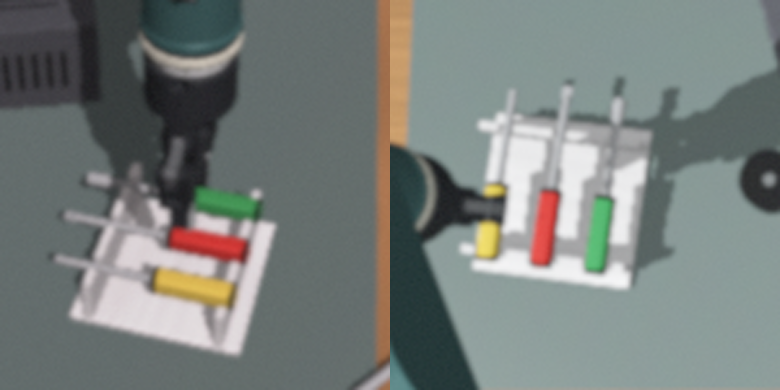

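```bash
python3 -c "
from h import *
p=robot.sense()['tool_pos'];R=rot()
for k in(-30,30):
  for o in (18,25): print(k,o,w2px('side',[p+R@[0,o,k]]).round(1),w2px('top',[p+R@[0,o,k]]).round(1))
# axis line check: handle colour centroid
for n,z in(('top',58),('side',54)):
  im=cv2.imread(f'pics/{n}0.png');h=cv2.cvtColor(im,cv2.COLOR_BGR2HSV)
  m=cv2.inRange(h,(18,100,80),(34,255,255))
  c=min(cv2.findContours(m,0,2)[0],key=lambda c:np.hypot(*(np.array(cv2.minAreaRect(c)[0])-w2px(n,[[430,385,60]])[0])))
  M=cv2.moments(c);print(n,px2w(n,[[M['m10']/M['m00'],M['m01']/M['m00']]],z),cv2.contourArea(c))
"
```

```text
-30 18 [[335.7 288. ]] [[192.  270.9]]
-30 25 [[335.7 290.2]] [[192.8 271.1]]
30 18 [[329.5 306.7]] [[167.3 268.4]]
30 25 [[329.5 308.9]] [[168.3 268.6]]
top [[430.70556694 387.60974442  58.        ]] 169.0
side [[432.23802789 389.77812983  54.        ]] 249.5
```

Call:
move_arm --steps '[0,0.04,0.003,0,0.06,0,0.04,0,0,0.06,0,0.02,0,0,0.06,0,0.017,0,0,0.06,0,0,0,0,0.06]'

```text
time_s: 6.82
tool_pos: [438.9, 380.0, 55.2]
tool_rot: [-0.705, 0.707, -0.039, 0.038]
ft_force: [0.8, -0.4, 1.1]
grip_width: 45.3
```

Call:
move_arm --steps '[0,0,0,0,-1,0,0,0,0,-1,0,0,0,0,-1]'

```text
time_s: 7.2
tool_pos: [441.1, 383.6, 58.0]
tool_rot: [0.708, -0.704, 0.038, -0.04]
ft_force: [-1.0, 6.4, -1.0]
grip_width: 19.4
```

```bash
python3 -c "
from h import *
rem(437.7,384.7,56,-6.2);rem(437.7,384.7,56,-6.2)"
```

```text
t 7.2 pos [441.1 383.6  58. ] yaw -6.32 F [-1.   6.4 -1. ] grip 19.4
tool delta [-0.0035  0.0019  0.0007] n>= 0.06 turn -0.1
t 7.2 pos [441.1 383.6  58. ] yaw -6.32 F [-1.   6.4 -1. ] grip 19.4
tool delta [-0.0035  0.0019  0.0007] n>= 0.06 turn -0.1
```

Call:
move_arm --steps '[0,-0.015,0,0,-1,0,-0.03,0,0,-1,0,-0.04,0,0,-1,0,0,0,0,-1]'

```text
time_s: 7.7
tool_pos: [442.0, 382.6, 145.4]
tool_rot: [0.708, -0.704, 0.036, -0.041]
ft_force: [0.9, -0.3, -1.3]
grip_width: 18.9
```

```bash
python3 -c "
from h import *
rem(437.7,384.7,150,-6.2)
cv2.imwrite('pics/top5.png',cams.snapshot('top')[:,:,::-1])
cv2.imwrite('pics/side5.png',cams.snapshot('side')[:,:,::-1])
rem(437.7,384.7,150,-6.2)
cv2.imwrite('pics/c5.png',np.hstack([cv2.resize(cv2.imread('pics/side5.png')[220:370,230:380],None,fx=2.6,fy=2.6,interpolation=2),cv2.resize(cv2.imread('pics/top5.png')[190:340,150:300],None,fx=2.6,fy=2.6,interpolation=2)]))
"
```

```text
t 7.7 pos [442.  382.6 145.4] yaw -6.24 F [ 0.9 -0.3 -1.3] grip 18.9
tool delta [-0.0044 -0.0046  0.0017] n>= 0.11 turn -0.0
t 7.8 pos [439.8 381.  142.1] yaw -6.25 F [ 0.   0.2 -0.9] grip 19.1
tool delta [-0.0024 -0.0079  0.0034] n>= 0.14 turn -0.0
```

View pics/c5.png

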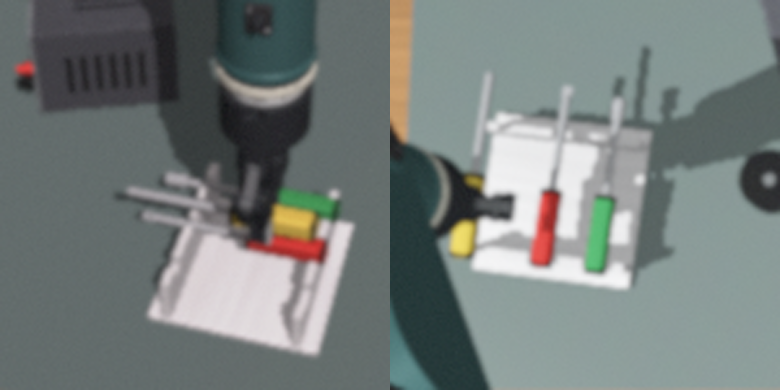

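```bash
cat >> h.py <<'E'
def tri(pt,ps):
    A=[]
    for n,p in(('top',pt),('side',ps)):
        f,cx,cy,R,t=cam(n);P=np.c_[R,t];u=(p[0]-cx)/f;v=(p[1]-cy)/f
        A+= [u*P[2]-P[0],v*P[2]-P[1]]
    X=np.linalg.svd(np.array(A)*np.array([[1]]))[2][-1];X=X[:3]/X[3]
    return X,w2px('top',[X])[0]-pt,w2px('side',[X])[0]-ps
E
python3 -c "
from h import *
for r in tri((187.7,217.7),(276.2,293.8)):print(r.round(1))
print(tri((188.0+0,256),(276,293))[0]) if 0 else ''
s=robot.sense();print(s['tool_pos'],s['time_s'])
"
```

```text
[569.4 370.1 137. ]
[-0.1 -1.1]
[1.1 0.2]
[439.76282766 381.04789406 142.09088031] 7.8
```

```bash
python3 -c "
from h import *
rem(443.9,-20.2,130,15.7)"
```

```text
t 7.8 pos [439.8 381.  142.1] yaw -6.25 F [ 0.   0.2 -0.9] grip 19.1
tool delta [ 0.0478  0.0118 -0.3984] n>= 6.42 turn -21.9
```

Call:
move_arm --steps '[0.008,0,-0.058,0,-1,0.008,0,-0.058,0,-1,0.008,0,-0.058,0,-1,0.008,0,-0.058,0,-1,0.008,0,-0.058,0,-1]'

```text
time_s: 8.43
tool_pos: [446.6, 86.5, 140.3]
tool_rot: [-0.706, 0.706, -0.039, 0.038]
ft_force: [0.6, 0.3, -0.7]
grip_width: 19.2
```

```bash
python3 -c "
from h import *
rem(443.9,-20.2,130,15.7)"
```

```text
t 8.43 pos [446.6  86.5 140.3] yaw -6.23 F [ 0.6  0.3 -0.7] grip 19.2
tool delta [ 0.0089  0.0104 -0.1064] n>= 1.72 turn -21.9
```

Call:
move_arm --steps '[0.004,0,-0.053,0,-1,0.005,0,-0.053,-5,-1,0,0,0,-8.5,-1,0,0,0,-8.4,-1,0,0,0,0,-1]'

```text
time_s: 9.05
tool_pos: [444.1, -18.1, 140.4]
tool_rot: [0.701, -0.7, -0.095, 0.096]
ft_force: [0.4, 1.0, -2.0]
grip_width: 18.9
```

```bash
python3 -c "
from h import *
rem(443.9,-20.2,57,15.7)
for i in range(2):
  cv2.imwrite('pics/top6.png',cams.snapshot('top')[:,:,::-1])
  cv2.imwrite('pics/side6.png',cams.snapshot('side')[:,:,::-1])
  rem(443.9,-20.2,57,15.7)
cv2.imwrite('pics/c6.png',np.hstack([cv2.resize(cv2.imread('pics/side6.png')[150:300,220:370],None,fx=2.6,fy=2.6,interpolation=2),cv2.resize(cv2.imread('pics/top6.png')[150:300,270:420],None,fx=2.6,fy=2.6,interpolation=2)]))
"
```

```text
t 9.05 pos [444.1 -18.1 140.4] yaw 15.54 F [ 0.4  1.  -2. ] grip 18.9
tool delta [-0.0006  0.0834 -0.002 ] n>= 1.33 turn -0.2
t 9.15 pos [444.5 -17.8 140.7] yaw 15.48 F [ 0.1  0.2 -0.4] grip 18.8
tool delta [-0.0011  0.0837 -0.0022] n>= 1.34 turn -0.2
t 9.25 pos [444.8 -17.8 141. ] yaw 15.56 F [-0.1  0.3 -0.8] grip 19.0
tool delta [-0.0015  0.084  -0.0021] n>= 1.34 turn -0.1
```

View pics/c6.png

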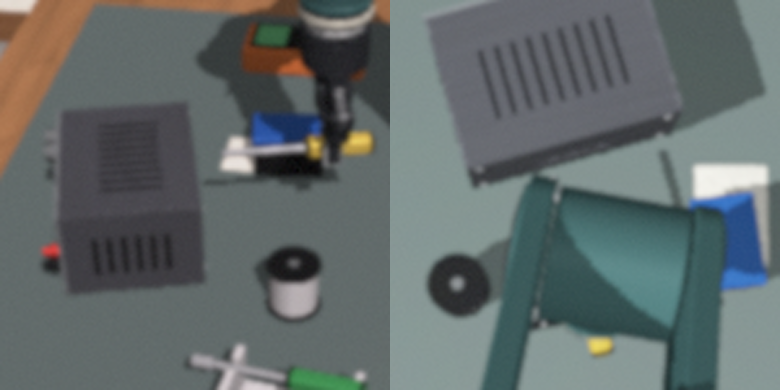

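Call:
move_arm --steps '[0,0.04,0,0,-1,0,0.03,0,0,-1,0,0.014,0,0,-1,0,0,0,0,-1]'

```text
time_s: 9.75
tool_pos: [444.3, -17.6, 56.4]
tool_rot: [0.701, -0.7, -0.095, 0.097]
ft_force: [0.2, 0.2, -1.5]
grip_width: 19.1
```

```bash
python3 -c "
from h import *
for i in range(2):
  cv2.imwrite('pics/top7.png',cams.snapshot('top')[:,:,::-1])
  cv2.imwrite('pics/side7.png',cams.snapshot('side')[:,:,::-1])
  rem(443.9,-20.2,57,15.7)
R=rot();p=robot.sense()['tool_pos']
print('tip pred',p+R@[129,6,0],w2px('side',[p+R@[129,6,0]]),w2px('top',[p+R@[129,6,0]]))
cv2.imwrite('pics/c7.png',np.hstack([cv2.resize(cv2.imread('pics/side7.png')[180:280,240:340],None,fx=3.9,fy=3.9,interpolation=2),cv2.resize(cv2.imread('pics/top7.png')[160:260,300:400],None,fx=3.9,fy=3.9,interpolation=2)]))
"
```

```text
t 9.85 pos [445.4 -17.9  57.6] yaw 15.63 F [-0.7 -0.8 -1.1] grip 18.8
tool delta [-0.0021  0.0006 -0.0018] n>= 0.04 turn -0.1
t 9.95 pos [445.8 -18.   58. ] yaw 15.64 F [-0.1  0.  -1. ] grip 19.1
tool delta [-0.0024  0.001  -0.0016] n>= 0.05 turn -0.1
tip pred [570.01492974  16.72648897  52.18260712] [[304.62625515 231.09764154]] [[331.06683007 220.8719488 ]]
```

View pics/c7.png

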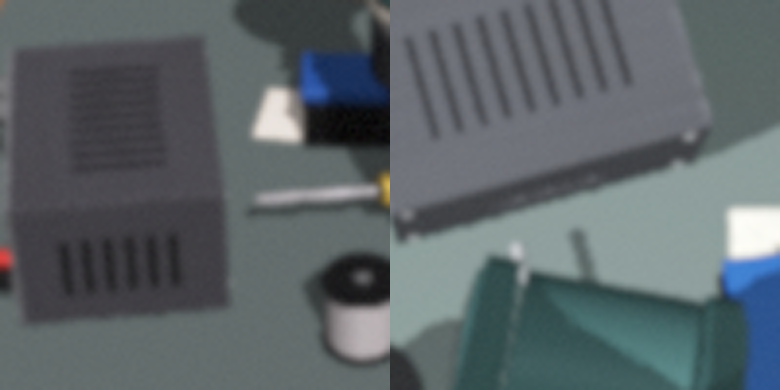

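```bash
python3 -c "
from h import *
c=np.array([600.4,-7.4,0]);x=np.array([.9627,.2706,0]);y=np.array([-.2706,.9627,0])
im=cv2.imread('pics/top7.png');S=6;o=np.array([300,150])
b=cv2.resize(im[150:250,300:400],None,fx=S,fy=S,interpolation=2)
for yy,zz in((-108,0),(108,0),(-108,118),(108,118),(-40,58),(40,58),(40,42),(-40,42)):
  q=w2px('top',[c+y*yy+[0,0,zz]])[0];q=((q-o+.5)*S).astype(int);cv2.circle(b,tuple(int(v) for v in q),2,(0,0,255),-1)
cv2.imwrite('pics/c8.png',b)
p=np.array([445.2,-17.9,57.3]);t=p+rot()@[129,6,0];d=t-c;print('tip chan',d@x,d@y,t[2])
"
```

```text
tip chan -23.243966562307854 31.746727938837548 51.46220343674962
```

View pics/c8.png

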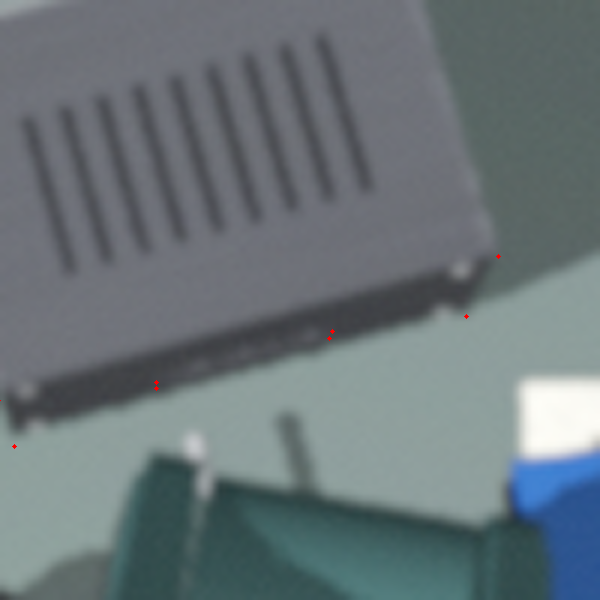

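Call:
move_arm --steps '[0.01,0,-0.001,0,-1,0.01,0,0,0,-1,0.004,0,0,0,-1,0,0,0,0,-1]'

```text
time_s: 10.45
tool_pos: [469.0, -12.4, 57.3]
tool_rot: [-0.7, 0.701, 0.096, -0.096]
ft_force: [0.2, 0.2, -0.3]
grip_width: 18.8
```

Call:
move_arm --steps '[0.002,0,0,0,-1,0,0,0,0,-1]'

```text
time_s: 10.7
tool_pos: [470.3, -12.0, 57.3]
tool_rot: [-0.701, 0.701, 0.096, -0.096]
ft_force: [0.5, -0.1, -1.0]
grip_width: 18.8
```

Call:
move_arm --steps '[0.002,0,0,0,-1,0,0,0,0,-1]'

```text
time_s: 10.95
tool_pos: [472.6, -11.5, 57.3]
tool_rot: [-0.7, 0.701, 0.096, -0.096]
ft_force: [0.0, -0.8, -1.0]
grip_width: 18.7
```

Call:
move_arm --steps '[0.002,0,0,0,-1,0,0,0,0,-1]'

```text
time_s: 11.2
tool_pos: [474.6, -10.9, 57.3]
tool_rot: [-0.7, 0.701, 0.096, -0.096]
ft_force: [-0.1, -0.3, -0.6]
grip_width: 19.1
```

Call:
move_arm --steps '[0.002,0,0,0,-1,0,0,0,0,-1]'

```text
time_s: 11.45
tool_pos: [476.5, -10.4, 57.3]
tool_rot: [-0.7, 0.701, 0.096, -0.096]
ft_force: [-0.7, 0.3, -0.4]
grip_width: 19.1
```

Call:
move_arm --steps '[0.002,0,0,0,-1,0,0,0,0,-1]'

```text
time_s: 11.7
tool_pos: [478.3, -9.8, 57.3]
tool_rot: [-0.7, 0.701, 0.096, -0.096]
ft_force: [-0.9, 0.2, -1.1]
grip_width: 19.0
```

Call:
move_arm --steps '[0.002,0,0,0,-1,0,0,0,0,-1]'

```text
time_s: 11.95
tool_pos: [478.4, -9.3, 57.0]
tool_rot: [0.701, -0.7, -0.095, 0.097]
ft_force: [-4.6, -2.5, 0.8]
grip_width: 18.8
```

Call:
move_arm --steps '[0.001,0,-0.002,0,-1,0,0,-0.002,0,-1,0,0,-0.002,0,-1,0,0,0,0,-1]'

```text
time_s: 12.45
tool_pos: [479.7, -14.2, 56.6]
tool_rot: [0.701, -0.7, -0.095, 0.098]
ft_force: [-5.0, 1.6, -0.0]
grip_width: 19.2
```

Call:
move_arm --steps '[0,0,-0.002,0,-1,0,0,-0.002,0,-1,0,0,0,0,-1]'

```text
time_s: 12.82
tool_pos: [480.8, -18.0, 56.6]
tool_rot: [0.701, -0.7, -0.095, 0.098]
ft_force: [-5.4, 1.9, -1.2]
grip_width: 19.0
```

Call:
move_arm --steps '[0,0,-0.002,0,-1,0,0,-0.002,0,-1,0,0,0,0,-1]'

```text
time_s: 13.2
tool_pos: [481.9, -21.8, 56.6]
tool_rot: [0.701, -0.7, -0.095, 0.099]
ft_force: [-4.7, 1.2, -1.2]
grip_width: 19.0
```

Call:
move_arm --steps '[0,0,-0.002,0,-1,0,0,-0.002,0,-1,0,0,0,0,-1]'

```text
time_s: 13.58
tool_pos: [482.9, -25.7, 56.6]
tool_rot: [0.701, -0.7, -0.095, 0.099]
ft_force: [-5.1, 1.7, -1.1]
grip_width: 18.8
```

Call:
move_arm --steps '[0,0,-0.002,0,-1,0,0,-0.002,0,-1,0,0,0,0,-1]'

```text
time_s: 13.95
tool_pos: [484.0, -29.5, 56.6]
tool_rot: [0.701, -0.7, -0.095, 0.099]
ft_force: [-6.1, 1.4, -1.3]
grip_width: 18.8
```

Call:
move_arm --steps '[0,0,-0.002,0,-1,0,0,-0.002,0,-1,0,0,0,0,-1]'

```text
time_s: 14.32
tool_pos: [485.0, -33.3, 56.5]
tool_rot: [0.701, -0.7, -0.095, 0.099]
ft_force: [-5.2, 1.2, -0.1]
grip_width: 19.1
```

Call:
move_arm --steps '[0,0,-0.002,0,-1,0,0,-0.002,0,-1,0,0,0,0,-1]'

```text
time_s: 14.7
tool_pos: [486.1, -37.2, 56.5]
tool_rot: [0.701, -0.7, -0.095, 0.099]
ft_force: [-5.2, 1.7, -2.1]
grip_width: 19.2
```

Call:
move_arm --steps '[0,0,-0.002,0,-1,0,0,-0.002,0,-1,0,0,0,0,-1]'

```text
time_s: 15.08
tool_pos: [487.2, -41.1, 56.5]
tool_rot: [0.701, -0.7, -0.095, 0.099]
ft_force: [-4.5, 0.6, -1.2]
grip_width: 18.9
```

Call:
move_arm --steps '[0,0,-0.002,0,-1,0,0,-0.002,0,-1,0,0,0,0,-1]'

```text
time_s: 15.45
tool_pos: [492.7, -46.0, 57.6]
tool_rot: [-0.7, 0.701, 0.097, -0.095]
ft_force: [-0.2, -0.4, -0.5]
grip_width: 19.1
```

Call:
move_arm --steps '[0,0,-0.002,0,-1,0,0,-0.002,0,-1,0,0,0,0,-1]'

```text
time_s: 15.82
tool_pos: [492.8, -49.3, 57.4]
tool_rot: [0.701, -0.701, -0.097, 0.096]
ft_force: [1.2, 3.4, -0.8]
grip_width: 19.0
```

Call:
move_arm --steps '[0,0,-0.002,0,-1,0,0,-0.002,0,-1,0,0,0,0,-1]'

```text
time_s: 16.2
tool_pos: [493.1, -52.3, 57.2]
tool_rot: [0.701, -0.7, -0.096, 0.097]
ft_force: [2.0, 8.5, -1.2]
grip_width: 19.0
```

Call:
move_arm --steps '[0,0,0.002,0,-1,0,0,0.003,0,-1,0,0,0,0,-1]'

```text
time_s: 16.58
tool_pos: [491.9, -48.6, 57.3]
tool_rot: [-0.7, 0.701, 0.096, -0.096]
ft_force: [-0.1, -0.2, -0.6]
grip_width: 19.1
```

Call:
move_arm --steps '[0.003,0,0,0,-1,0.003,0,0,0,-1,0,0,0,0,-1]'

```text
time_s: 16.95
tool_pos: [498.4, -47.0, 57.4]
tool_rot: [-0.7, 0.701, 0.096, -0.096]
ft_force: [-0.5, -0.3, -2.2]
grip_width: 19.2
```

Call:
move_arm --steps '[0.003,0,0,0,-1,0.003,0,0,0,-1,0,0,0,0,-1]'

```text
time_s: 17.32
tool_pos: [504.1, -45.3, 57.3]
tool_rot: [-0.7, 0.701, 0.096, -0.096]
ft_force: [0.1, 0.4, -0.6]
grip_width: 19.0
```

Call:
move_arm --steps '[0.003,0,0,0,-1,0.003,0,0,0,-1,0.003,0,0,0,-1,0.003,0,0,0,-1,0,0,0,0,-1]'

```text
time_s: 17.95
tool_pos: [513.0, -42.1, 56.9]
tool_rot: [0.701, -0.7, -0.095, 0.098]
ft_force: [-6.0, -2.7, 1.0]
grip_width: 18.8
```

Call:
move_arm --steps '[0.003,0,0,0,-1,0.003,0,0,0,-1,0.003,0,0,0,-1,0.003,0,0,0,-1,0,0,0,0,-1]'

```text
time_s: 18.58
tool_pos: [524.4, -39.0, 56.9]
tool_rot: [0.701, -0.7, -0.095, 0.098]
ft_force: [-5.6, -2.7, 1.1]
grip_width: 18.9
```

Call:
move_arm --steps '[0.003,0,0,0,-1,0.003,0,0,0,-1,0.003,0,0,0,-1,0.003,0,0,0,-1,0,0,0,0,-1]'

```text
time_s: 19.2
tool_pos: [536.1, -35.8, 56.9]
tool_rot: [0.701, -0.7, -0.095, 0.098]
ft_force: [-5.6, -4.3, 2.5]
grip_width: 19.2
```

Call:
move_arm --steps '[0.003,0,0,0,-1,0.003,0,0,0,-1,0.003,0,0,0,-1,0.003,0,0,0,-1,0,0,0,0,-1]'

```text
time_s: 19.82
tool_pos: [547.6, -32.6, 56.9]
tool_rot: [0.701, -0.7, -0.095, 0.098]
ft_force: [-5.5, -3.6, 1.3]
grip_width: 18.9
```

```bash
python3 -c "
from h import *
cv2.imwrite('pics/top9.png',cams.snapshot('top')[:,:,::-1])
cv2.imwrite('pics/side9.png',cams.snapshot('side')[:,:,::-1])
rem(443.9,-20.2,57,15.7)
cv2.imwrite('pics/c9.png',np.hstack([cv2.resize(cv2.imread('pics/side9.png')[150:300,200:350],None,fx=2.6,fy=2.6,interpolation=2),cv2.resize(cv2.imread('pics/top9.png')[100:250,270:420],None,fx=2.6,fy=2.6,interpolation=2)]))
"
```

```text
t 19.93 pos [547.6 -32.6  56.9] yaw 15.63 F [-5.5 -4.3  2.2] grip 18.7
tool delta [-0.0965  0.0003  0.0399] n>= 1.67 turn -0.1
```

View pics/c9.png

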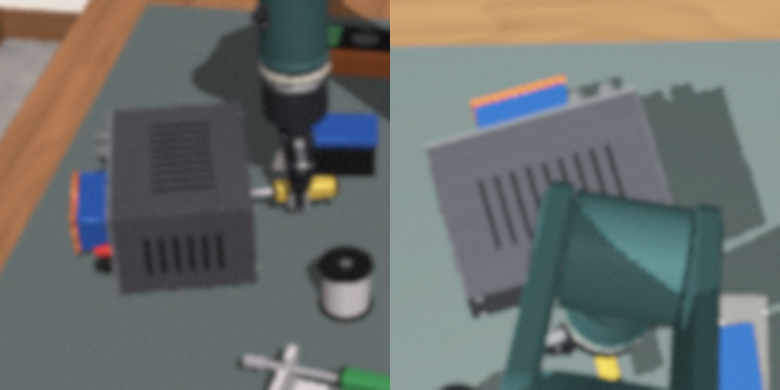

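```bash
python3 -c "
from h import *
q=np.array([(471-390,102),(565-390,77)])/2.6+[270,100]
w=px2w('top',q,72);print(w,(w@[.9627,.2706,0])-582-160,(w@[.9627,.2706,0])-576-160)
q=np.array([(72,176),(79,255)])/2.6+[200,150]
w=px2w('side',q[:1],72);print(w,(w@[.9627,.2706,0])-582-160)
w=px2w('side',q[1:],28);print(w,(w@[.9627,.2706,0])-582-160)
"
```

```text
[[787.0508869   94.07093984  72.        ]
 [812.0500971   -2.0267348   72.        ]] [41.14948514 39.21219404] [47.14948514 45.21219404]
[[814.35309993   7.42298523  72.        ]] [43.9863891]
[[783.14018938  98.9324459   28.        ]] [38.70018017]
```

Call:
move_arm --steps '[0.003,0,0,0,-1,0.003,0,0,0,-1,0.002,0,0,0,-1,0,0,0,0,-1,0,0,0,0,-1]'

```text
time_s: 20.55
tool_pos: [555.3, -30.5, 56.9]
tool_rot: [0.701, -0.7, -0.095, 0.098]
ft_force: [-6.1, -3.8, 1.3]
grip_width: 19.2
```

Call:
move_arm --steps '[-0.02,0,0,0,-1,-0.025,0,0,0,-1,-0.025,0,0,0,-1,-0.025,0,0,0,-1,-0.01,0,0,0,-1]'

```text
time_s: 21.18
tool_pos: [455.1, -58.5, 57.3]
tool_rot: [0.701, -0.7, -0.096, 0.096]
ft_force: [-0.1, -0.1, -1.4]
grip_width: 19.1
```

```bash
python3 -c "
from h import *
rem(440.4,381.8,150,-6.2)
"
```

```text
t 21.18 pos [455.1 -58.5  57.3] yaw 15.61 F [-0.1 -0.1 -1.4] grip 19.1
tool delta [ 0.1042 -0.0926  0.428 ] n>= 7.2 turn 21.8
```

Call:
move_arm --steps '[-0.01,-0.03,0,0,-1,0,-0.04,0,0,-1,0,-0.022,0,7.3,-1,0,0,0,7.3,-1,0,0,0,7.2,-1]'

```text
time_s: 21.8
tool_pos: [448.1, -61.3, 150.1]
tool_rot: [-0.706, 0.706, -0.039, 0.04]
ft_force: [0.3, -0.4, -2.0]
grip_width: 19.3
```

```bash
python3 -c "
from h import *
rem(440.4,381.8,149,-6.2)
cv2.imwrite('pics/side10.png',cams.snapshot('side')[:,:,::-1])
cv2.imwrite('pics/top10.png',cams.snapshot('top')[:,:,::-1])
rem(440.4,381.8,149,-6.2)
"
```

```text
t 21.8 pos [448.1 -61.3 150.1] yaw -6.4 F [ 0.3 -0.4 -2. ] grip 19.3
tool delta [-0.057   0.0008  0.4395] n>= 7.09 turn -0.2
t 21.9 pos [447.7 -61.2 149.7] yaw -6.2 F [ 0.4  0.2 -1.3] grip 19.2
tool delta [-0.0552  0.0005  0.4396] n>= 7.09 turn -0.0
```

View pics/side10.png

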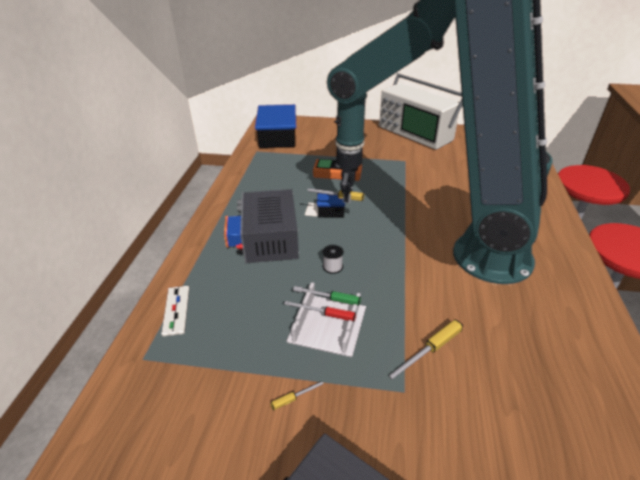

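Call:
move_arm --steps '[-0.007,0,0.055,0,-1,-0.007,0,0.055,0,-1,-0.007,0,0.055,0,-1,-0.007,0,0.055,0,-1,-0.007,0,0.055,0,-1]'

```text
time_s: 22.52
tool_pos: [441.9, 218.2, 149.4]
tool_rot: [0.706, -0.706, 0.037, -0.037]
ft_force: [1.3, -0.7, -1.1]
grip_width: 18.9
```

Call:
move_arm --steps '[-0.007,0,0.055,0,-1,-0.007,0,0.055,0,-1,-0.006,0,0.055,0,-1,0,0,0,0,-1,0,0,0,0,-1]'

```text
time_s: 23.15
tool_pos: [438.9, 382.1, 148.8]
tool_rot: [-0.706, 0.707, -0.037, 0.037]
ft_force: [-0.6, -0.1, -1.3]
grip_width: 19.3
```

```bash
python3 -c "
from h import *
rem(440.4,381.8,90,-6.2)
for i in range(2):
  cv2.imwrite('pics/side11.png',cams.snapshot('side')[:,:,::-1])
  cv2.imwrite('pics/top11.png',cams.snapshot('top')[:,:,::-1])
  rem(440.4,381.8,90,-6.2)
cv2.imwrite('pics/c11.png',np.hstack([cv2.resize(cv2.imread('pics/side11.png')[220:370,230:380],None,fx=2.6,fy=2.6,interpolation=2),cv2.resize(cv2.imread('pics/top11.png')[190:340,150:300],None,fx=2.6,fy=2.6,interpolation=2)]))
"
```

```text
t 23.15 pos [438.9 382.1 148.8] yaw -6.0 F [-0.6 -0.1 -1.3] grip 19.3
tool delta [ 0.0015  0.0588 -0.    ] n>= 0.94 turn 0.2
t 23.25 pos [439.1 381.  149. ] yaw -6.14 F [ 0.8 -0.3 -1.7] grip 19.2
tool delta [0.0013 0.059  0.001 ] n>= 0.94 turn 0.1
t 23.35 pos [439.4 380.9 149.2] yaw -6.21 F [ 0.1  0.1 -0.9] grip 19.2
tool delta [0.001  0.0592 0.001 ] n>= 0.95 turn -0.0
```

View pics/c11.png

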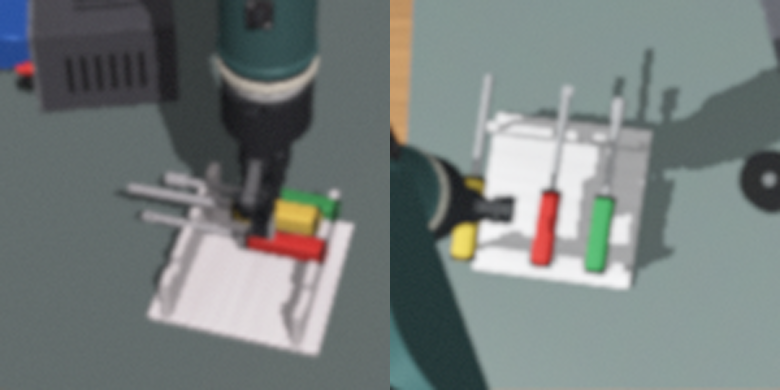

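Call:
move_arm --steps '[0.001,0.03,0.001,0,-1,0,0.03,0,0,-1,0,0.01,0,0,-1,0,0,0,0,-1]'

```text
time_s: 23.85
tool_pos: [440.3, 382.4, 79.0]
tool_rot: [-0.706, 0.706, -0.039, 0.038]
ft_force: [-0.1, -0.6, 0.2]
grip_width: 19.1
```

Call:
move_arm --steps '[0,0.008,0,0,-1,0,0.005,0,0,-1,0,0,0,0,-1]'

```text
time_s: 24.22
tool_pos: [441.0, 383.4, 67.0]
tool_rot: [0.706, -0.706, 0.038, -0.038]
ft_force: [-0.0, -0.9, 4.8]
grip_width: 18.8
```

Call:
move_arm --steps '[0,0.004,0,0,-1,0,0.003,0,0,-1,0,0,0,0,-1]'

```text
time_s: 24.6
tool_pos: [441.3, 384.3, 59.5]
tool_rot: [0.707, -0.705, 0.038, -0.039]
ft_force: [1.4, 5.4, -0.5]
grip_width: 18.8
```

```bash
python3 -c "
from h import *
cv2.imwrite('pics/side12.png',cams.snapshot('side')[:,:,::-1])
cv2.imwrite('pics/top12.png',cams.snapshot('top')[:,:,::-1])
rem(440.4,381.8,57,-6.2)
cv2.imwrite('pics/c12.png',np.hstack([cv2.resize(cv2.imread('pics/side12.png')[270:370,270:370],None,fx=3.9,fy=3.9,interpolation=2),cv2.resize(cv2.imread('pics/top12.png')[210:310,160:260],None,fx=3.9,fy=3.9,interpolation=2)]))
"
```

```text
t 24.7 pos [441.4 384.2  59.5] yaw -6.18 F [ 1.5  5.2 -0.6] grip 18.8
tool delta [-0.0007  0.0025 -0.0025] n>= 0.06 turn 0.0
```

View pics/c12.png

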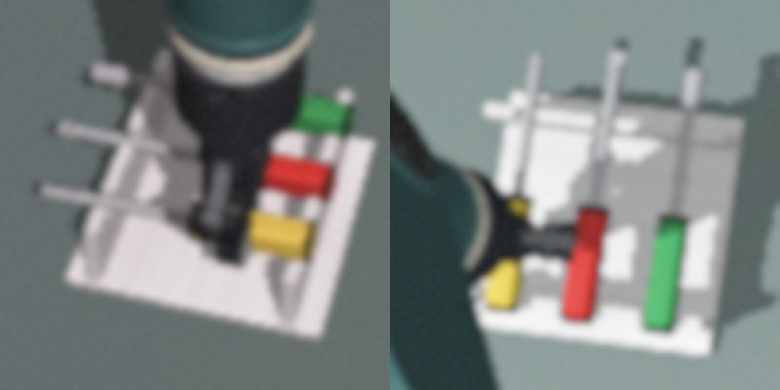

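Call:
move_arm --steps '[0,0.002,0.002,0,-1,0,0,0,0,-1]'

```text
time_s: 24.95
tool_pos: [440.9, 384.6, 57.6]
tool_rot: [-0.706, 0.706, -0.038, 0.038]
ft_force: [1.2, -0.5, 4.6]
grip_width: 19.0
```

Call:
move_arm --steps '[0,0,0,0,0.06,0,0,0,0,0.06,0,0,0,0,0.06]'

```text
time_s: 25.32
tool_pos: [440.2, 384.7, 56.9]
tool_rot: [-0.706, 0.706, -0.038, 0.038]
ft_force: [0.6, -0.7, 0.8]
grip_width: 45.3
```

Call:
move_arm --steps '[0,-0.02,0,0,0.06,0,-0.04,0,0,0.06,0,-0.05,0,0,0.06,0,-0.05,0,0,0.06,0,0,0,0,0.06]'

```text
time_s: 25.95
tool_pos: [443.0, 386.7, 221.6]
tool_rot: [0.708, -0.704, 0.036, -0.04]
ft_force: [0.3, 0.3, 0.3]
grip_width: 45.2
```

```bash
python3 -c "
from h import *
cv2.imwrite('pics/side13.png',cams.snapshot('side')[:,:,::-1])
cv2.imwrite('pics/top13.png',cams.snapshot('top')[:,:,::-1])
rem(440.4,381.8,57,-6.2)
cv2.imwrite('pics/c13.png',np.hstack([cv2.resize(cv2.imread('pics/side13.png')[270:370,270:370],None,fx=3.9,fy=3.9,interpolation=2),cv2.resize(cv2.imread('pics/top13.png')[210:310,160:260],None,fx=3.9,fy=3.9,interpolation=2)]))
"
```

```text
t 26.05 pos [440.5 384.9 217.3] yaw -6.15 F [ 0.7  0.7 -1.2] grip 45.2
tool delta [ 0.0002  0.1603 -0.0031] n>= 2.57 turn 0.0
```

View pics/c13.png

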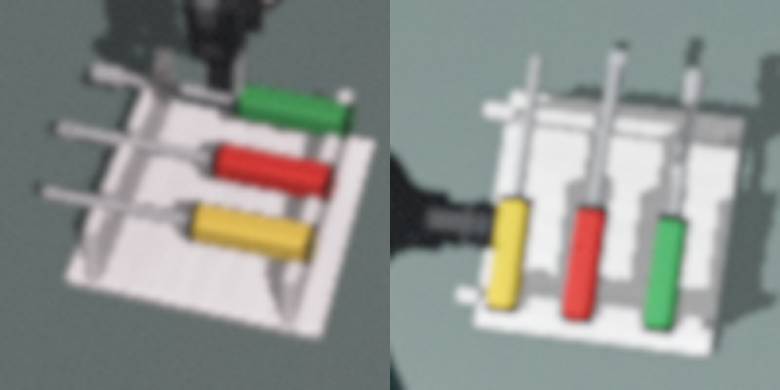

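```bash
python3 -c "
from h import *
for n,z in(('top',58),('side',54)):
  for f in('0','13'):
    im=cv2.imread(f'pics/{n}{f}.png');h=cv2.cvtColor(im,cv2.COLOR_BGR2HSV)
    m=cv2.inRange(h,(18,100,80),(34,255,255))
    c=min(cv2.findContours(m,0,2)[0],key=lambda c:np.hypot(*(np.array(cv2.minAreaRect(c)[0])-w2px(n,[[430,385,60]])[0])))
    M=cv2.moments(c);print(n,f,px2w(n,[[M['m10']/M['m00'],M['m01']/M['m00']]],z).round(1))
t=cv2.imread('pics/top13.png');s=cv2.imread('pics/side13.png')
cv2.imwrite('pics/c14.png',np.hstack([cv2.resize(s[150:300,200:350],None,fx=2.6,fy=2.6,interpolation=2),cv2.resize(t[100:280,270:450],None,fx=2.1667,fy=2.1667,interpolation=2)]))
"
```

```text
top 0 [[430.7 387.6  58. ]]
top 13 [[433.1 385.   58. ]]
side 0 [[432.2 389.8  54. ]]
side 13 [[432.6 386.4  54. ]]
```

View pics/c14.png

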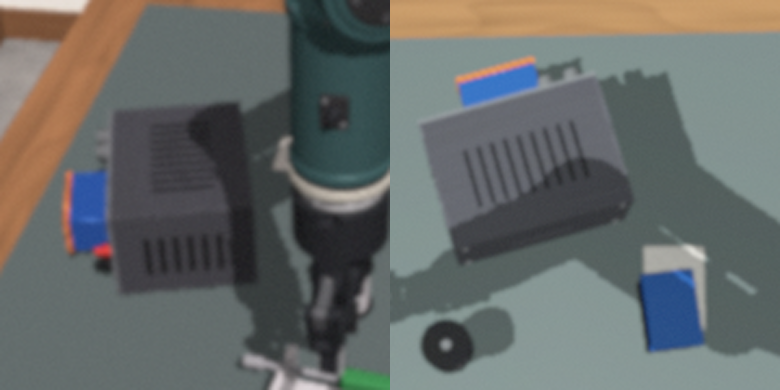

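```bash
python3 -c "
from h import *
print(robot.job_done(),robot.sense()['time_s'])"
```

```text
the job is handed in; nothing more can be done
the job is handed in; nothing more can be done
```

The pack is pushed out, the drift is back in its place on the rest, and I handed the job in at about 26 s of the 69 s. No verdict is reported.

- **Parts box:** I gripped it, slid it about 130 mm to the free side and released it. It stands upright.
- **Feeling for the window:** I used the yellow drift from the rest, which is the middle-sized of the three yellow ones. Sliding along the channel floor at about 5 N, the tip dropped through roughly 4 to 8 mm right of the middle.
- **Pushing the pack:** The drift pushed it steadily at about 6 to 7 N. Readings disagreed by about 8 mm: the arm's travel gave about 46 mm out, and the cameras gave 39 to 47 mm. I therefore pushed 8 mm further, which should leave it about 47 to 55 mm out. I did not measure it again after that push, but the last pictures show it well out.
- **Laying the drift back:** It touched the edge of a notch on the way down (about 5 N), then slid in. Its handle is within about 4 mm of its starting position in both views, and the gripper is clear of everything.
- **Other things:** The screwdriver, nut driver and reel look unmoved in the last pictures. I did not check the multimeter there, but nothing came near it.

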